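Unhook the green socket rail from the sloping rack

TASK

The green socket rail is wanted at the bench mat. With its lip still resting on the rack's ledge, tilt its lower end up until the rail is about level, then lift the lip off the ledge and lay the rail gently, flat with its sockets up, in the middle of the black mat. Leave the yellow rail hanging where it is.

Things in the scene. Friction and masses are not known exactly. Their poses are not given: they have to be found in the camera images.
- green_mid (a point): Bar centre of the loose green socket rail (0.24 kg): bar 170 mm long (own x, + to its lip end), 32 wide (y), 8 thick (z, up). Pinch across y the solid grip block at its lower end: centre x -63, z +12, 40 long, 32 wide, top z +28 mm. Sockets' tops z +30. Starts sloping: lip end, away from the robot, 24 deg up. Foot at x -80 reaches z -20, on the rack's plate. Laid flat, this point is 18 mm up.
- green_lip (a point): Inner corner of the green rail's lip: x +77, z -4 mm from green_mid in the rail's own axes (same axes). At the start it sits on the top rear edge of the rack's fixed aluminium ledge, 117 mm above the table. The lip reaches 11 mm down behind the ledge, raked 25 deg, so the rail can turn up about this corner until level, then lift straight up.
- yellow_mid (a point): Bar centre of the yellow socket rail: same shape and axes as the green one, hung beside it on the same red and grey rack, 90 to 130 mm away centre to centre. It must stay there.
- mat: Fixed flat black rubber mat on the table, 240 mm (own x) by 200 mm (own y), 4 mm thick; origin at the centre of its underside.
Not all that is in view belongs to the job. There is more than one size of the part that bears green_mid; the job needs the smallest.

How it is judged:
By the outcome, as a careful person would: the job done as asked, in the order asked, and still so for the second after the job is handed in, with the robot touching nothing.
It also fails if it takes over 48 s, if anything falls off the work surface, if the arm or the gripper's body presses on something with over 40 N, if the wrist force passes 120 N, or if a joint passes its speed limit or range.

ROBOT

A 6-joint arm with a two-finger parallel gripper is mounted at the origin on the work surface. World frame = base frame: x ahead of the robot, y to its left, z up, the work surface at z = 0. Lengths are in m, angles in rad, forces in N, time in s.
With the tool pointing down it reaches from about 0.375 to 0.9 m from the base axis. Payload 3.1 kg.
Tool frame: the origin (TCP) lies at the very end of the fingers, on their centre line; the grasp point (between the pads) lies 19 mm behind it (tcp_to_grasp is the distance from the TCP to the grasp point, in m); z points along the fingers, y is the direction in which the jaws open and shut (so a half turn about z gives the same grasp; the last joint's range is limited). The gripper opens to 85 mm and grips with 20 to 120 N. Pads are 22 mm wide; open, the fingers measure 114 mm over their backs; the gripper's body (76 mm by 85 mm) begins 54 mm behind the grasp point. The pads swing forward as they close: fully open they stand 13 mm farther back than shut.
Start: joints at [1.058, 0.527, 1.433, -0, 1.181, -0.178], TCP at [0.205, 0.59, 0.231] pointing down, gripper open.
Joint ranges: [-3.08, 3.08], [-0.75, 2.2], [0.22, 2.44], [-1.43, 4.57], [0, 2.65], [-2.85, 2.85]. Speed limits (rad/s): [2.79, 2.79, 3.14, 3.14, 3.14, 3.14].

INTERFACE

Orientations are given as a unit quaternion [x, y, z, w].
In Python, from station import sense, snapshot, camera_info, sign_off, tcp_to_grasp gives the robot as it stands.
- The arm moves only by the shell command python3 -m inch 'ROWS' [FORCE]. ROWS is JSON, a list of rows, each a list of 3 entries, a list of its own where there are three numbers: the closure, from -1 (fully open) to 1 (shut), so that 0 is half open, then the shift along the tool's x, y, z normalised to -1 to 1, where 1 is 10 cm, then the turn, a rotation vector about the tool's x, y, z normalised to -1 to 1, where 1 is 360 degrees. In form: [[jaw, [dx, dy, dz], [ax, ay, az]], ...]. A call has 1 to 20 rows; each row is the pose to reach, as a shift and turn from the pose commanded when the call began, along the tool's axes at that moment, turning the shorter way round; what a row does not reach only later rows make up. A row lasts 1/10 s, in which the tool goes at most 50 mm and 8.59 degrees, less where a joint would pass 70% of its speed; a pose out of reach is approached as far as the arm can. A call with a number of a shift or a turn outside -1 to 1 is refused whole. A call with a gripper value outside its range is refused whole. The fingers move at their own pace and stop on an object; FORCE is the grip in N (left out, the last holds). Time passes only in rows, so rows that repeat a pose let the fingers close. It gives the time, the measured TCP pose, the force and the opening at its end, in the units of the state.
- sense(): the state, without advancing time (a new reading comes with each control period).
- snapshot(name): name is "scene" or "top"; returns (picture, depth): 420x560x3 uint8, blue, green, red; 420x560 float32, m along the optical axis (not along the pixel's ray), 0 where there is no reading.
- camera_info(name): a dict with "K" (3x3 intrinsics, pixels), "origin" and "orientation" of the camera in the world. Camera axes: x right, y down, z forward; pixel columns grow to the right and rows downward; lengths in m; the calibration is good to about 2 mm. A picture is of the moment at which its call begins. camera_info takes no time and is no camera call.
- sign_off(): hands the job in, once; it reports no verdict.
The state is a dict: "t": time; "q": joint angles; "qd": joint speeds; "tau": joint torques, N m; "tcp_pos": TCP position; "tool_rot": TCP orientation; "force": force on the tool from outside, world axes, zero at the start; "ft_torque": the same for the moment, N m; "finger_gap": opening from 0.0 (shut) to 1.0 (fully open).
Only numpy, scipy, OpenCV 4.12 (cv2) and the standard library are available. Lean on these libraries where they do the work, as an engineer would, in place of code of your own. Each camera call takes 0.05 s, during which the arm holds its last target.

## Working session

There is one attempt and no reset: what is moved stays moved. The work goes in short steps, Python scripts to look and compute and a shell command to move; the robot and the scene stay as the last step left them, time stands still between calls to the robot, and variables do not carry over. Pictures are saved under pics/ and viewed, and the job is handed in when it is done.

```bash
ls; mkdir -p pics
cat > h.py <<'E'
import numpy as np,cv2
from scipy.spatial.transform import Rotation as R
from station import *
def grab(tag):
    out={}
    for n in("scene","top"):
        p,d=snapshot(n); np.savez(f"{tag}_{n}.npz",p=p,d=d); cv2.imwrite(f"pics/{tag}_{n}.png",p); out[n]=(p,d)
    return out
def load(tag,n):
    z=np.load(f"{tag}_{n}.npz"); return z["p"],z["d"]
def cam(n):
    c=camera_info(n); return np.array(c["K"]),np.array(c["origin"]),R.from_quat(c["orientation"]).as_matrix()
def cloud(n,d):
    K,o,M=cam(n); v,u=np.mgrid[0:d.shape[0],0:d.shape[1]]
    P=np.stack([(u-K[0,2])/K[0,0]*d,(v-K[1,2])/K[1,1]*d,d],-1); return P@M.T+o
def proj(n,X):
    K,o,M=cam(n); c=(np.atleast_2d(X)-o)@M; return (c/c[:,2:])@K.T[:, :2]
def ray(n,uv,z):
    K,o,M=cam(n); r=M@np.array([(uv[0]-K[0,2])/K[0,0],(uv[1]-K[1,2])/K[1,1],1]); return o+r*(z-o[2])/r[2]
E
python3 - <<'E'
from h import *
print(sense()); print(camera_info("scene"),camera_info("top"),tcp_to_grasp)
grab("a")
E
```

```text
pics
{'t': 0.0, 'q': array([ 1.05748126e+00,  5.28424732e-01,  1.43387084e+00, -1.44761069e-05,
        1.18137491e+00, -1.78497273e-01]), 'qd': array([-4.80758659e-04, -1.40797155e-04,  2.37786774e-05,  1.70892311e-03,
       -5.17601491e-04,  4.54252354e-04]), 'tau': array([-1.42030214e-03, -4.42344689e+01, -1.78026187e+01, -2.41105254e-04,
        8.48252792e-03,  2.08766593e-06]), 'tcp_pos': array([0.2050029 , 0.5896914 , 0.23036906]), 'tool_rot': array([ 1.66625226e-01,  9.86019754e-01, -9.79646762e-04, -3.45946162e-04]), 'force': array([-0.11574955,  0.02020476,  0.04839357]), 'ft_torque': array([-0.0286292 ,  0.00392964,  0.0476183 ]), 'finger_gap': 1.0015403634914377}
{'K': array([[438.19140044,   0.        , 284.57922259],
       [  0.        , 438.19140044, 205.28064786],
       [  0.        ,   0.        ,   1.        ]]), 'origin': array([ 1.04911652, -0.13923389,  0.80903708]), 'orientation': array([ 0.72455223,  0.60164327, -0.21281916, -0.26030259])} {'K': array([[385.7315141 ,   0.        , 280.90305116],
       [  0.        , 385.7315141 , 205.21335664],
       [  0.        ,   0.        ,   1.        ]]), 'origin': array([ 0.37110191, -0.01649363,  0.814972  ]), 'orientation': array([ 0.70708311, -0.70157526,  0.05429352, -0.06984153])} 0.0187
```

View pics/a_scene.png

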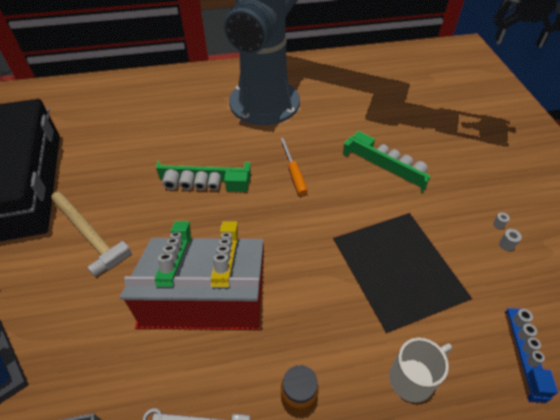

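View pics/a_top.png

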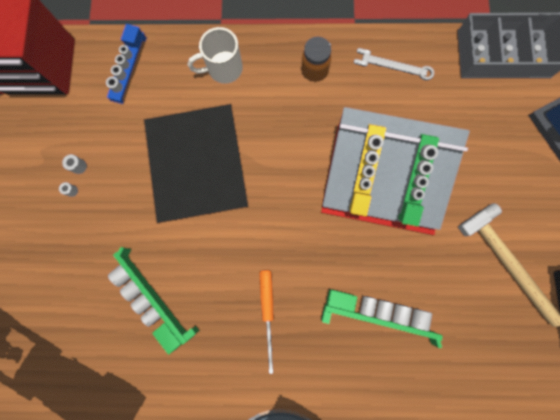

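Scene (420x560): green rail on the rack at (173,253), yellow beside it at (226,253). Two more green rails lie on their sides on the table at (205,178) and (388,160), and the mat is at (400,268). In the top view, the rack green is at (421,180), yellow at (369,170), the loose greens at (155,300) and (385,315), and the mat at (196,163).

Candidates for the target are those three greens. I'll measure them next.

Run:
```python
from h import *
for n in("scene","top"):
    p,d=load("a",n); C=cloud(n,d); hsv=cv2.cvtColor(p,cv2.COLOR_BGR2HSV)
    for nm,lo,hi in(("g",(45,120,50),(80,255,255)),("y",(22,150,90),(34,255,255))):
        m=cv2.inRange(hsv,lo,hi); k,L,s,c=cv2.connectedComponentsWithStats(m)
        for i in range(1,k):
            if s[i,4]<80: continue
            sel=(L==i)&(d>0); Q=C[sel]; r=cv2.minAreaRect(Q[:,:2].astype(np.float32))
            print(n,nm,c[i].round(),s[i,4],"mean",Q.mean(0).round(3),"zmin/max",np.percentile(Q[:,2],[2,98]).round(3),"rect",np.round(r[0],3),np.round(r[1],3),round(r[2],1))
    # mat
    m=(p.max(2)<45)&(abs(C[...,2])<.02)&(d>0)
    k,L,s,c=cv2.connectedComponentsWithStats(cv2.morphologyEx(m.astype(np.uint8),cv2.MORPH_OPEN,np.ones((5,5))))
    for i in range(1,k):
        if s[i,4]>3000:
            Q=C[L==i]; r=cv2.minAreaRect(Q[:,:2].astype(np.float32)); print(n,"mat",c[i].round(),s[i,4],np.round(r[0],4),np.round(r[1],3),r[2],Q[:,2].mean())
p,_=load("a","top"); a=cv2.resize(p[95:245,310:480],None,fx=3.5,fy=3.5,interpolation=cv2.INTER_CUBIC); cv2.imwrite("pics/crop_top.png",a)
p,_=load("a","scene"); a=cv2.resize(p[210:340,115:280],None,fx=4,fy=4,interpolation=cv2.INTER_CUBIC); cv2.imwrite("pics/crop_scene.png",a)
```

```text
scene g [383. 159.] 1421 mean [0.32  0.254 0.03 ] zmin/max [0.006 0.046] rect [0.316 0.273] [0.228 0.078] 43.6
scene g [218. 174.] 978 mean [ 0.305 -0.158  0.036] zmin/max [0.007 0.046] rect [ 0.267 -0.196] [0.246 0.083] 66.0
scene g [175. 254.] 657 mean [ 0.558 -0.256  0.102] zmin/max [0.067 0.128] rect [ 0.551 -0.26 ] [0.032 0.171] 78.6
scene y [226. 255.] 595 mean [ 0.578 -0.16   0.102] zmin/max [0.001 0.128] rect [ 0.538 -0.159] [0.043 0.236] 83.8
scene mat [400. 272.] 8570 [0.6133 0.1943] [0.235 0.196] 11.049436569213867 0.004759311396665023
top g [414. 189.] 813 mean [ 0.531 -0.253  0.096] zmin/max [0.074 0.127] rect [ 0.549 -0.26 ] [0.031 0.168] 79.1
top g [157. 309.] 1541 mean [0.302 0.244 0.036] zmin/max [0.011 0.045] rect [0.317 0.266] [0.225 0.062] 43.7
top g [364. 314.] 1074 mean [ 0.297 -0.161  0.042] zmin/max [0.033 0.045] rect [ 0.29  -0.197] [0.227 0.06 ] 78.6
top y [363. 180.] 720 mean [ 0.549 -0.156  0.097] zmin/max [0.076 0.128] rect [ 0.567 -0.163] [0.031 0.167] 78.9
```

View pics/crop_top.png

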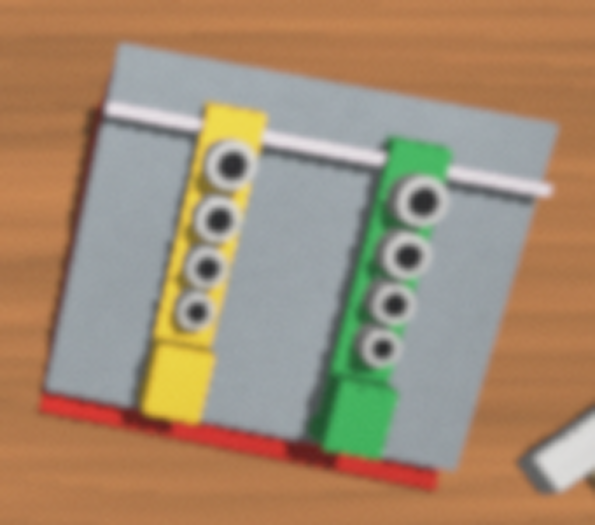

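View pics/crop_scene.png

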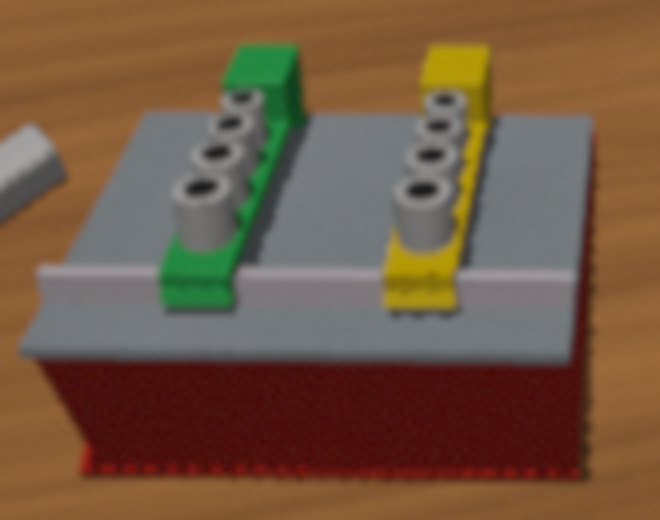

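The three green candidates:

| Candidate | Top-view pixel | Position | Plan length |
|---|---|---|---|
| On the rack | (414,189) | hung, sloping, 97 mm from yellow | about 170 mm |
| On the table | (157,309) | lying flat | about 228 mm |
| On the table | (364,314) | lying flat | about 228 mm |

The rack rail is the smallest, and the crops confirm it: the lip is over the ledge and the grip block is at the robot's end. Next I'll refine its pose and the mat's.

Run:
```python
from h import *
def comp(n,lo,hi,near):
    p,d=load("a",n); C=cloud(n,d); m=cv2.inRange(cv2.cvtColor(p,cv2.COLOR_BGR2HSV),lo,hi)
    k,L,s,c=cv2.connectedComponentsWithStats(m); i=1+np.argmin(np.linalg.norm(c[1:]-near,axis=1))
    m=(L==i); return C[m&(d>0)],m
for n,near in(("scene",(175,254)),("top",(414,189))):
    Q,m=comp(n,(45,120,50),(80,255,255),near)
    r=cv2.minAreaRect(Q[:,:2].astype(np.float32)); yaw=np.radians(r[2]-90)
    h=np.array([np.cos(yaw),np.sin(yaw)]); l=np.array([-h[1],h[0]])
    s=Q[:,:2]@h; t=Q[:,:2]@l
    print(n,"yaw",np.degrees(yaw),"t range",np.percentile(t,[1,99]).round(4),"mid t",np.percentile(t,[1,99]).mean().round(4),"s range",np.percentile(s,[.5,99.5]).round(4))
    for a in np.arange(s.min(),s.max(),.01):
        w=(s>=a)&(s<a+.01)
        if w.any(): print(round(a+.005,3),w.sum(),Q[w,2].max().round(4),np.percentile(Q[w,2],75).round(4),np.median(Q[w,2]).round(4),end=' | ')
    print()
    # ledge (pinkish/white) points z
C_={}
for n in("scene","top"):
    p,d=load("a",n); C=cloud(n,d); g=p.astype(int)
    b=(abs(C[...,0]-.6)<.25)&(abs(C[...,2]-.005)<.02)&(abs(C[...,1]-.19)<.2)&(g.max(2)<60)&(d>0)
    mm=cv2.morphologyEx(b.astype(np.uint8),cv2.MORPH_OPEN,np.ones((5,5)))
    cs,_=cv2.findContours(mm,cv2.RETR_EXTERNAL,cv2.CHAIN_APPROX_NONE); c=max(cs,key=cv2.contourArea)
    pts=np.array([ray(n,q[0],.004)[:2] for q in c],np.float32); r=cv2.minAreaRect(pts); print(n,"mat",r,cv2.contourArea(c),p[268,400] if n=="scene" else p[163,196])
    w=(g.min(2)>150)&(C[...,2]>.10)&(C[...,2]<.125)&(C[...,1]<-.05)
    print("ledge z",np.percentile(C[w][:,2],[5,50,95]).round(4),w.sum())
```

```text
scene yaw -11.365180969238281 t range [-0.1606 -0.1302] mid t -0.1454 s range [0.5075 0.6768]
0.511 38 0.0877 0.0856 0.0846 | 0.521 52 0.0923 0.09 0.0888 | 0.531 69 0.0973 0.0941 0.0923 | 0.541 83 0.102 0.0968 0.0949 | 0.551 32 0.0867 0.0822 0.0782 | 0.561 14 0.0842 0.0825 0.081 | 0.571 16 0.089 0.0851 0.0841 | 0.581 14 0.0918 0.0905 0.0897 | 0.591 12 0.0972 0.0953 0.0934 | 0.601 15 0.1 0.0992 0.0982 | 0.611 14 0.1051 0.1032 0.1029 | 0.621 14 0.1101 0.109 0.1074 | 0.631 10 0.1135 0.1131 0.1106 | 0.641 13 0.1185 0.117 0.1154 | 0.651 36 0.1241 0.122 0.1211 | 0.661 71 0.129 0.1268 0.1255 | 0.671 145 0.1298 0.1254 0.1201 | 0.681 7 0.1157 0.1157 0.1154 | 
top yaw -10.860298156738281 t range [-0.1674 -0.1367] mid t -0.1521 s range [0.5059 0.6657]
0.509 86 0.089 0.0856 0.084 | 0.519 114 0.0929 0.0894 0.0879 | 0.529 110 0.0974 0.0943 0.0925 | 0.539 75 0.0996 0.0964 0.0955 | 0.549 64 0.0841 0.0789 0.0774 | 0.559 34 0.083 0.0803 0.0796 | 0.569 24 0.0887 0.0859 0.0841 | 0.579 28 0.0923 0.0904 0.0895 | 0.589 19 0.0966 0.0948 0.0939 | 0.599 26 0.1015 0.099 0.0981 | 0.609 21 0.1076 0.1043 0.1028 | 0.619 22 0.1107 0.1082 0.1075 | 0.629 26 0.1142 0.1116 0.1105 | 0.639 15 0.1202 0.1172 0.116 | 0.649 29 0.1247 0.1227 0.1214 | 0.659 100 0.1299 0.1263 0.1249 | 0.669 16 0.1288 0.1272 0.1268 | 
scene mat ((0.613297700881958, 0.1947973519563675), (0.23618946969509125, 0.19622182846069336), 10.73468017578125) 8622.0 [35 36 37]
ledge z [0.1155 0.1158 0.1161] 2
top mat ((0.6107093691825867, 0.1924341320991516), (0.232320174574852, 0.1914018839597702), 10.769340515136719) 8609.0 [51 52 53]
ledge z [0.1031 0.1108 0.1178] 2444
```

```bash
cat >> h.py <<'E'
yaw=np.radians(-11.1); hh=np.array([np.cos(yaw),np.sin(yaw),0]); ll=np.array([-hh[1],hh[0],0]); zz=np.array([0,0,1.])
MID=np.array([.5539,-.2605,.090]); 
def railR(th,y=yaw):
    h_=np.array([np.cos(y),np.sin(y),0]); l_=np.array([-h_[1],h_[0],0]); t=np.radians(th)
    return np.stack([np.cos(t)*h_+np.sin(t)*zz,l_,-np.sin(t)*h_+np.cos(t)*zz],1)
T=np.diag([-1.,1,-1]) # tool axes in the rail frame
def toolR(th,y=yaw): return railR(th,y)@T
def row(p,Rt,base=None):
    if base is None:
        s=sense(); base=(s["tcp_pos"],R.from_quat(s["tool_rot"]).as_matrix())
    d=base[1].T@(np.asarray(p)-base[0])/.1; w=R.from_matrix(base[1].T@Rt).as_rotvec()/(2*np.pi)
    return d.round(3),w.round(4)
def now():
    s=sense(); print(round(s["t"],2),s["tcp_pos"].round(4),s["q"].round(3),"F",s["force"].round(2),"M",s["ft_torque"].round(2),"gap",round(s["finger_gap"],3)); return s
E
python3 - <<'E'
from h import *
Rr=railR(24)
G=MID+Rr@[-.063,0,.013]; tcp=G-Rr[:,2]*tcp_to_grasp; print("grasp",G,"tcp",tcp,"pre",tcp+Rr[:,2]*.08)
print("lip",MID+Rr@[.077,0,-.004])
print("via1",row([.42,.30,.24],toolR(0)))
E
```

```text
grasp [ 0.49223465 -0.24840174  0.07625168] tcp [ 0.49969833 -0.24986606  0.05916838] pre [ 0.46776812 -0.2436016   0.13225202]
lip [ 0.62452358 -0.2743558   0.11766454]
via1 (array([-2.982, -2.03 , -0.093]), array([-0.0003, -0.0001, -0.0225]))
```

```bash
python3 -m inch '[[-1,[-0.33,-0.22,0],[0,0,0]],[-1,[-0.66,-0.45,0],[0,0,-0.01]],[-1,[-1,-0.68,0],[0,0,-0.022]]]'; python3 -m inch '[[-1,[-0.33,-0.22,0],[0,0,0]],[-1,[-0.66,-0.45,0],[0,0,0]],[-1,[-1,-0.68,0],[0,0,0]]]';  python3 -m inch '[[-1,[-0.33,-0.22,0],[0,0,0]],[-1,[-0.66,-0.45,0],[0,0,0]],[-1,[-1,-0.68,0],[0,0,0]],[-1,[-1,-0.68,0],[0,0,0]]]'
python3 - <<'E'
from h import *
now()
print(row([.45,0.0,.24],toolR(0)))
print(row([.4677,-.2436,.20],toolR(0)))
E
```

```text
t: 0.4
tcp_pos: [0.2775, 0.492, 0.2308]
tool_rot: [0.096, 0.995, -0.0, -0.0]
force: [1.2, -0.3, -0.4]
finger_gap: 0.997
t: 0.7
tcp_pos: [0.3627, 0.4056, 0.231]
tool_rot: [0.098, 0.995, -0.0, -0.0]
force: [0.2, 0.5, 0.5]
finger_gap: 0.997
t: 1.1
tcp_pos: [0.4508, 0.3176, 0.2311]
tool_rot: [0.101, 0.995, -0.0, 0.001]
force: [-0.0, 0.5, -0.2]
finger_gap: 0.997
1.1 [0.4508 0.3176 0.2311] [ 0.412  0.428  1.62  -0.002  1.092 -0.956] F [-0.01  0.46 -0.22] M [0.02 0.03 0.  ] gap 0.997
(array([-0.63 , -3.113, -0.086]), array([-0.0001,  0.0003, -0.0013]))
(array([-1.291, -5.463,  0.316]), array([-0.0001,  0.0003, -0.0013]))
```

```bash
for i in 1; do :; done
python3 -m inch '[[-1,[-0.1,-0.45,0],[0,0,0]],[-1,[-0.2,-0.93,0],[0,0,0]]]' >/dev/null
python3 -m inch '[[-1,[-0.1,-0.45,0],[0,0,0]],[-1,[-0.2,-0.93,0],[0,0,0]]]' >/dev/null
python3 -m inch '[[-1,[-0.1,-0.45,0],[0,0,0]],[-1,[-0.2,-0.93,0],[0,0,0]]]'
python3 -m inch '[[-1,[-0.1,-0.45,0],[0,0,0]],[-1,[-0.2,-0.93,0],[0,0,0]]]' >/dev/null
python3 -m inch '[[-1,[-0.1,-0.45,0],[0,0,0]],[-1,[-0.2,-0.93,0],[0,0,0]],[-1,[-0.2,-0.93,0],[0,0,0]],[-1,[-0.2,-0.93,0],[0,0,0]]]'
python3 - <<'E'
from h import *
now()
Rr=railR(24); G=MID+Rr@[-.063,0,.013]; tcp=G-Rr[:,2]*tcp_to_grasp
print(row(tcp+Rr[:,2]*.1,toolR(24)))
E
```

```text
t: 1.7
tcp_pos: [0.4507, 0.0345, 0.2312]
tool_rot: [0.098, 0.995, 0.0, -0.0]
force: [0.5, -0.8, -0.3]
finger_gap: 0.996
t: 2.3
tcp_pos: [0.4538, -0.155, 0.2309]
tool_rot: [0.099, 0.995, 0.001, -0.001]
force: [-0.9, 0.4, 0.1]
finger_gap: 0.998
2.3 [ 0.4538 -0.155   0.2309] [-5.630e-01  3.340e-01  1.787e+00  1.000e-03  1.022e+00 -1.935e+00] F [-0.85  0.42  0.11] M [-0.02  0.01 -0.09] gap 0.998
(array([-0.232, -0.842,  0.802]), array([ 0.    , -0.0669, -0.0009]))
```

```bash
python3 -m inch '[[-1,[-0.1,-0.42,0],[0,-0.02,0]],[-1,[-0.2,-0.84,0.1],[0,-0.04,0]],[-1,[-0.23,-0.84,0.4],[0,-0.06,0]],[-1,[-0.232,-0.842,0.7],[0,-0.067,-0.001]],[-1,[-0.232,-0.842,0.8],[0,-0.067,-0.001]],[-1,[-0.232,-0.842,0.8],[0,-0.067,-0.001]],[-1,[-0.232,-0.842,0.8],[0,-0.067,-0.001]]]'
python3 - <<'E'
from h import *
now()
Rr=railR(24); G=MID+Rr@[-.063,0,.013]; tcp=G-Rr[:,2]*tcp_to_grasp
print(row(tcp,toolR(24)))
grab("b")
a=[]
p,d=load("b","top"); a.append(cv2.resize(p[95:245,310:480],(640,565)))
cv2.imwrite("pics/b1.png",a[0])
p,d=load("b","scene"); cv2.imwrite("pics/b2.png",cv2.resize(p[150:320,95:295],(800,600)))
E
```

```text
t: 3.0
tcp_pos: [0.4621, -0.24, 0.1527]
tool_rot: [0.091, 0.974, -0.02, 0.206]
force: [0.0, 0.1, -0.3]
finger_gap: 1.0
3.0 [ 0.4621 -0.24    0.1527] [-0.84   0.439  2.065  0.71   0.386 -2.854] F [ 0.    0.11 -0.29] M [ 0.02  0.19 -0.06] gap 1.0
(array([ 0.025, -0.025,  1.012]), array([ 0.0002, -0.0002,  0.0012]))
```

View pics/b2.png

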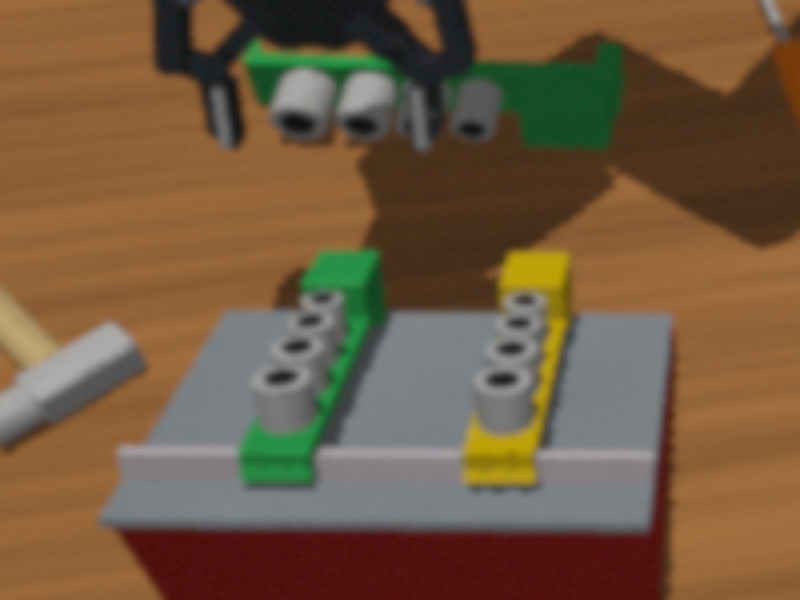

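View pics/b1.png

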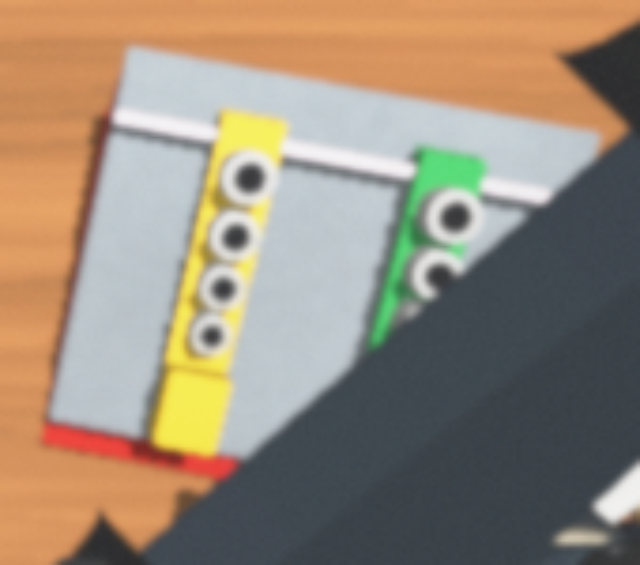

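The scene crop shows the open fingers straight above the rail, over the block side, with yellow clear. But joint 6 sits at its range end (-2.85) in this wrist pose. I'll take the half-turned grasp instead, which brings joint 6 to about +0.29.

```bash
python3 -m inch '[[-1,[0,0,0],[0,0,0.02]],[-1,[0,0,0],[0,0,0.043]],[-1,[0,0,0],[0,0,0.066]],[-1,[0,0,0],[0,0,0.089]],[-1,[0,0,0],[0,0,0.112]],[-1,[0,0,0],[0,0,0.135]],[-1,[0,0,0],[0,0,0.158]],[-1,[0,0,0],[0,0,0.181]],[-1,[0,0,0],[0,0,0.204]],[-1,[0,0,0],[0,0,0.227]],[-1,[0,0,0],[0,0,0.25]]]'
python3 - <<'E'
from h import *
now()
E
```

```text
t: 4.2
tcp_pos: [0.4628, -0.242, 0.1542]
tool_rot: [0.755, 0.621, 0.132, 0.162]
force: [0.4, 1.0, 0.2]
finger_gap: 1.001
4.2 [ 0.4628 -0.242   0.1542] [-0.841  0.437  2.063  0.71   0.385 -1.277] F [0.44 0.96 0.23] M [ 0.02  0.17 -0.02] gap 1.001
```

```bash
python3 -m inch '[[-1,[0,0,0],[0,0,0.02]],[-1,[0,0,0],[0,0,0.043]],[-1,[0,0,0],[0,0,0.066]],[-1,[0,0,0],[0,0,0.089]],[-1,[0,0,0],[0,0,0.112]],[-1,[0,0,0],[0,0,0.135]],[-1,[0,0,0],[0,0,0.158]],[-1,[0,0,0],[0,0,0.181]],[-1,[0,0,0],[0,0,0.204]],[-1,[0,0,0],[0,0,0.227]],[-1,[0,0,0],[0,0,0.25]],[-1,[0,0,0],[0,0,0.25]],[-1,[0,0,0],[0,0,0.25]]]'
sed -i 's/^T=.*/T=np.diag([1.,-1,-1])/' h.py
python3 - <<'E'
from h import *
now()
Rr=railR(24); G=MID+Rr@[-.063,0,.013]; tcp=G-Rr[:,2]*tcp_to_grasp
print(row(tcp,toolR(24)))
E
```

```text
t: 5.5
tcp_pos: [0.4624, -0.2419, 0.1537]
tool_rot: [0.974, -0.091, 0.207, 0.022]
force: [-0.5, 0.1, -0.2]
finger_gap: 1.002
5.5 [ 0.4624 -0.2419  0.1537] [-0.842  0.437  2.064  0.711  0.385  0.285] F [-0.49  0.12 -0.19] M [ 0.05  0.23 -0.03] gap 1.002
(array([-0.037,  0.005,  1.018]), array([ 0.0002, -0.0002,  0.0013]))
```

```bash
python3 -m inch '[[-1,[-0.02,0,0.3],[0,0,0.001]],[-1,[-0.037,0.005,0.6],[0,0,0.001]],[-1,[-0.037,0.005,0.8],[0,0,0.001]],[-1,[-0.037,0.005,0.92],[0,0,0.001]],[-1,[-0.037,0.005,1],[0,0,0.001]],[-1,[-0.037,0.005,1],[0,0,0.001]],[-1,[-0.037,0.005,1],[0,0,0.001]]]'
python3 - <<'E'
from h import *
now()
Rr=railR(24); G=MID+Rr@[-.063,0,.013]; tcp=G-Rr[:,2]*tcp_to_grasp
print(row(tcp,toolR(24)))
grab("c")
p,d=load("c","scene"); cv2.imwrite("pics/c2.png",cv2.resize(p[180:320,95:295],(800,560)))
E
```

```text
t: 6.2
tcp_pos: [0.4983, -0.2495, 0.06]
tool_rot: [0.974, -0.095, 0.207, 0.02]
force: [-0.6, -0.6, -0.1]
finger_gap: 0.999
6.2 [ 0.4983 -0.2495  0.06  ] [-0.79   0.672  2.034  1.23   0.244 -0.204] F [-0.6  -0.56 -0.05] M [ 0.06  0.16 -0.01] gap 0.999
(array([0.009, 0.001, 0.014]), array([ 0.0001,  0.0001, -0.0002]))
```

View pics/c2.png

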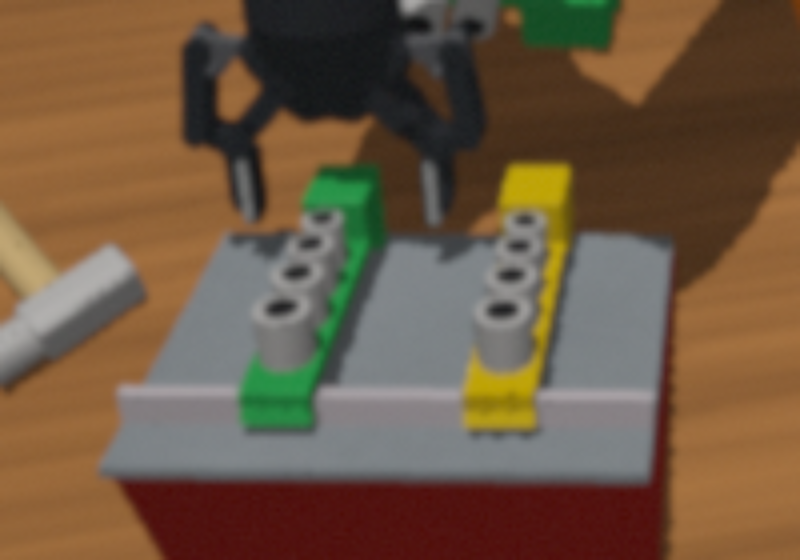

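The crop shows the fingers at x=250 and 435, straddling the block at 343 symmetrically, with the yellow block clear. Now I'll close.

```bash
python3 -m inch '[[-0.3,[0,0,0.01],[0,0,0]],[0,[0,0,0.01],[0,0,0]],[0.3,[0,0,0.01],[0,0,0]],[1,[0,0,0.01],[0,0,0]],[1,[0,0,0.01],[0,0,0]],[1,[0,0,0.01],[0,0,0]],[1,[0,0,0.01],[0,0,0]]]' 60
python3 - <<'E'
from h import *
now()
E
```

```text
t: 7.0
tcp_pos: [0.4984, -0.2497, 0.0592]
tool_rot: [0.973, -0.097, 0.207, 0.02]
force: [-1.7, -0.2, 5.1]
finger_gap: 0.368
7.0 [ 0.4984 -0.2497  0.0592] [-0.79   0.674  2.034  1.238  0.243 -0.209] F [-1.68 -0.24  5.09] M [-0.01  0.18 -0.04] gap 0.368
```

```bash
cat >> h.py <<'E'
def pivot(p0,R0,P,angs,axis=None):
    for a in angs:
        q=R.from_rotvec(ll*np.radians(a)).as_matrix()  # + about rail y lowers lip end relative
        p=P+q@(p0-P); print(a,*row(p,q@R0,(p0,R0)))
E
python3 - <<'E'
from h import *
s=now(); p0=s["tcp_pos"];R0=R.from_quat(s["tool_rot"]).as_matrix()
P=np.array([.6245,-.2744,.117]); print("lip in tool",R0.T@(P-p0), "expect .140,0,-.0017; tool x pitch",np.degrees(np.arcsin(R0[2,0])))
pivot(p0,R0,P,[2,4,6,8,10,12,14,16,18,20,22,24])
E
```

```text
7.0 [ 0.4984 -0.2497  0.0592] [-0.79   0.674  2.034  1.238  0.243 -0.209] F [-1.68 -0.24  5.09] M [-0.01  0.18 -0.04] gap 0.368
lip in tool [ 0.14094485 -0.0005759  -0.00060806] expect .140,0,-.0017; tool x pitch 23.975449294697473
2 [ 0.001  0.    -0.049] [-0.     -0.0056 -0.    ]
4 [ 0.003  0.    -0.098] [-0.     -0.0111 -0.    ]
6 [ 0.007  0.    -0.147] [-0.0001 -0.0167 -0.    ]
8 [ 0.013  0.    -0.196] [-0.0001 -0.0222 -0.    ]
10 [ 0.02   0.    -0.245] [-0.0001 -0.0278 -0.    ]
12 [ 0.03   0.    -0.293] [-0.0001 -0.0333 -0.    ]
14 [ 0.04   0.    -0.341] [-0.0001 -0.0389 -0.    ]
16 [ 0.053  0.    -0.389] [-0.0002 -0.0444 -0.0001]
18 [ 0.067  0.    -0.436] [-0.0002 -0.05   -0.0001]
20 [ 0.083  0.    -0.482] [-0.0002 -0.0556 -0.0001]
22 [ 0.1    0.    -0.528] [-0.0002 -0.0611 -0.0001]
24 [ 0.119  0.    -0.574] [-0.0002 -0.0667 -0.0001]
```

```bash
python3 -m inch '[[1,[0,0,-0.024],[0,-0.0028,0]],[1,[0.001,0,-0.049],[0,-0.0056,0]],[1,[0.002,0,-0.073],[0,-0.0083,0]],[1,[0.003,0,-0.098],[0,-0.0111,0]],[1,[0.005,0,-0.122],[0,-0.0139,0]],[1,[0.007,0,-0.147],[0,-0.0167,0]],[1,[0.01,0,-0.171],[0,-0.0194,0]],[1,[0.013,0,-0.196],[0,-0.0222,0]],[1,[0.013,0,-0.196],[0,-0.0222,0]],[1,[0.013,0,-0.196],[0,-0.0222,0]]]'
python3 - <<'E'
from h import *
s=now(); p0=s["tcp_pos"];R0=R.from_quat(s["tool_rot"]).as_matrix()
P=np.array([.6245,-.2744,.117]); print(R0.T@(P-p0),np.degrees(np.arcsin(R0[2,0])))
grab("d")
p,d=load("d","scene"); cv2.imwrite("pics/d2.png",cv2.resize(p[180:320,95:295],(800,560),interpolation=cv2.INTER_CUBIC))
E
```

```text
t: 8.0
tcp_pos: [0.4919, -0.2481, 0.077]
tool_rot: [0.986, -0.097, 0.138, 0.013]
force: [0.2, 0.2, -0.5]
finger_gap: 0.367
8.0 [ 0.4919 -0.2481  0.077 ] [-0.751  0.62   1.945  0.417  0.368  0.643] F [ 0.17  0.17 -0.53] M [ 0.03  0.   -0.04] gap 0.367
[ 0.14099199 -0.00020169 -0.00124218] 15.96767282639449
```

View pics/d2.png

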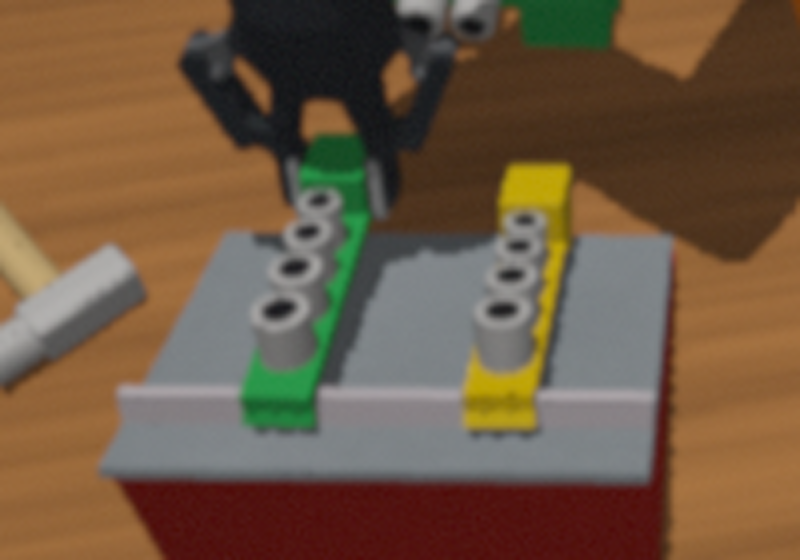

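The crop shows the block raised in the jaws. The lip still wraps the ledge at (280,400) and yellow hasn't moved. I'll continue the turn.

```bash
python3 - <<'E'
from h import *
s=sense(); p0=s["tcp_pos"];R0=R.from_quat(s["tool_rot"]).as_matrix()
pivot(p0,R0,np.array([.6245,-.2744,.1165]),[1,2,3,4,5,6,7,8])
E
python3 -m inch '[[1,[0,0,-0.024],[0,-0.0028,0]],[1,[0.001,0,-0.049],[0,-0.0056,0]],[1,[0.002,0,-0.073],[0,-0.0083,0]],[1,[0.003,0,-0.098],[0,-0.0111,0]],[1,[0.005,0,-0.122],[0,-0.0139,0]],[1,[0.007,0,-0.147],[0,-0.0167,0]],[1,[0.01,0,-0.171],[0,-0.0194,0]],[1,[0.013,0,-0.196],[0,-0.0222,0]],[1,[0.013,0,-0.196],[0,-0.0222,0]]]'
python3 - <<'E'
from h import *
s=now(); p0=s["tcp_pos"];R0=R.from_quat(s["tool_rot"]).as_matrix()
P=np.array([.6245,-.2744,.117]); print(R0.T@(P-p0),np.degrees(np.arcsin(R0[2,0])))
E
```

```text
1 [ 0.    -0.    -0.025] [-0.     -0.0028  0.    ]
2 [ 0.001 -0.    -0.049] [-0.     -0.0056  0.    ]
3 [ 0.002 -0.    -0.074] [-0.     -0.0083  0.    ]
4 [ 0.003 -0.    -0.098] [-0.     -0.0111  0.    ]
5 [ 0.005 -0.    -0.123] [-0.     -0.0139  0.    ]
6 [ 0.007 -0.    -0.147] [-0.0001 -0.0167  0.    ]
7 [ 0.01  -0.    -0.172] [-0.0001 -0.0194  0.    ]
8 [ 0.013 -0.    -0.196] [-0.0001 -0.0222  0.    ]
t: 9.0
tcp_pos: [0.4881, -0.2475, 0.0966]
tool_rot: [0.993, -0.098, 0.069, 0.006]
force: [0.9, -0.4, -2.2]
finger_gap: 0.368
9.0 [ 0.4881 -0.2475  0.0966] [-0.712  0.591  1.843  0.124  0.59   0.956] F [ 0.86 -0.42 -2.15] M [ 0.02  0.22 -0.02] gap 0.368
[ 0.14047411 -0.00030906 -0.00092424] 7.974484384224946
```

```bash
python3 -m inch '[[1,[0.001,0,-0.019],[0,-0.0028,0]],[1,[0.002,0,-0.04],[0,-0.0056,0]],[1,[0.003,0,-0.063],[0,-0.0083,0]],[1,[0.004,0,-0.088],[0,-0.0111,0]],[1,[0.004,0,-0.088],[0,-0.0111,0]]]'
python3 - <<'E'
from h import *
s=now(); p0=s["tcp_pos"];R0=R.from_quat(s["tool_rot"]).as_matrix()
P=np.array([.6245,-.2744,.117]); print(R0.T@(P-p0),np.degrees(np.arcsin(R0[2,0])))
grab("e")
p,d=load("e","scene"); cv2.imwrite("pics/e2.png",cv2.resize(p[200:300,110:250],(800,570),interpolation=cv2.INTER_CUBIC))
now()
E
```

```text
t: 9.5
tcp_pos: [0.4879, -0.2478, 0.1057]
tool_rot: [0.995, -0.098, 0.035, 0.004]
force: [1.4, -0.2, -2.0]
finger_gap: 0.367
9.5 [ 0.4879 -0.2478  0.1057] [-0.693  0.589  1.788  0.052  0.703  1.036] F [ 1.4  -0.23 -2.04] M [0.06 0.26 0.04] gap 0.367
[ 0.13962807 -0.00065989 -0.00149138] 4.037559775520668
9.6 [ 0.4874 -0.2476  0.1053] [-0.693  0.589  1.79   0.052  0.702  1.036] F [ 0.89 -0.8  -2.06] M [ 0.04 -0.09  0.05] gap 0.367
```

View pics/e2.png

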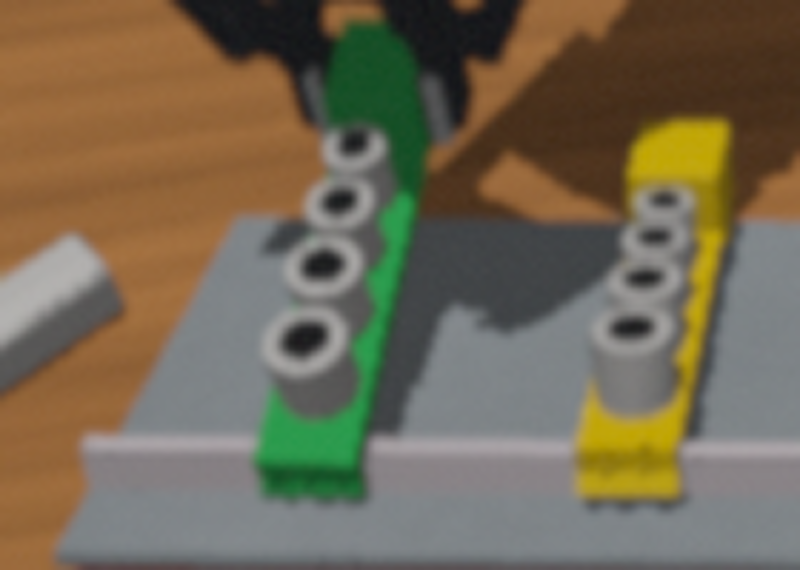

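The lip is still over the ledge at (310,475). I'll check the bar's slope and the lip height by depth.

```bash
cat >> h.py <<'E'
def bar(tag,y=yaw,lo=.0,hi=9,box=((.45,.72),(-.36,-.2),(.06,.2))):
    h_=np.array([np.cos(y),np.sin(y),0]); l_=np.array([-h_[1],h_[0],0])
    for n in("scene","top"):
        p,d=load(tag,n); C=cloud(n,d); m=cv2.inRange(cv2.cvtColor(p,cv2.COLOR_BGR2HSV),(45,120,50),(80,255,255))>0
        for k in range(3): m&=(C[...,k]>box[k][0])&(C[...,k]<box[k][1])
        m&=d>0; Q=C[m]; s=Q@h_; t=Q@l_
        print(n,"s",np.percentile(s,[.5,99.5]).round(4),"t",np.percentile(t,[1,99]).round(4))
        print([(round(a+.005,3),int(w.sum()),*np.percentile(Q[w,2],[50,85]).round(4)) for a in np.arange(s.min(),s.max(),.01) if (w:=(s>=a)&(s<a+.01)).sum()>5])
E
python3 -c "
from h import *
bar('a');bar('e')"
```

```text
scene s [0.5068 0.6761] t [-0.1635 -0.1328]
[(np.float64(0.511), 40, np.float64(0.0846), np.float64(0.0868)), (np.float64(0.521), 49, np.float64(0.0891), np.float64(0.0905)), (np.float64(0.531), 61, np.float64(0.0925), np.float64(0.095)), (np.float64(0.541), 83, np.float64(0.0949), np.float64(0.0973)), (np.float64(0.551), 32, np.float64(0.0782), np.float64(0.0836)), (np.float64(0.561), 14, np.float64(0.081), np.float64(0.0831)), (np.float64(0.571), 16, np.float64(0.0841), np.float64(0.0855)), (np.float64(0.581), 14, np.float64(0.0897), np.float64(0.0912)), (np.float64(0.591), 12, np.float64(0.0934), np.float64(0.0962)), (np.float64(0.601), 15, np.float64(0.0982), np.float64(0.0995)), (np.float64(0.611), 14, np.float64(0.1029), np.float64(0.1034)), (np.float64(0.621), 14, np.float64(0.1074), np.float64(0.1094)), (np.float64(0.631), 10, np.float64(0.1106), np.float64(0.1132)), (np.float64(0.641), 13, np.float64(0.1154), np.float64(0.1182)), (np.float64(0.651), 36, np.float64(0.1211), np.float64(0.1227)), (np.float64(0.661), 71, np.float64(0.1255), np.float64(0.1274)), (np.float64(0.671
[... 2572 characters left out ...]
(0.567), 21, np.float64(0.1183), np.float64(0.1195)), (np.float64(0.577), 33, np.float64(0.1186), np.float64(0.1197)), (np.float64(0.587), 17, np.float64(0.1192), np.float64(0.1207)), (np.float64(0.597), 26, np.float64(0.1197), np.float64(0.1211)), (np.float64(0.607), 27, np.float64(0.1206), np.float64(0.1218)), (np.float64(0.617), 14, np.float64(0.1222), np.float64(0.1231)), (np.float64(0.627), 27, np.float64(0.1224), np.float64(0.1236)), (np.float64(0.637), 18, np.float64(0.1233), np.float64(0.124)), (np.float64(0.647), 11, np.float64(0.124), np.float64(0.1247)), (np.float64(0.657), 22, np.float64(0.1247), np.float64(0.126)), (np.float64(0.667), 27, np.float64(0.1249), np.float64(0.1263))]
```

The bar slope is 4.2° in both views. The bar top at the ledge is 125 mm (117 + 8), so the lip is resting. Now the last 4°.

```bash
python3 -m inch '[[1,[0,0,-0.022],[0,-0.0028,0]],[1,[0.001,0,-0.045],[0,-0.0056,0]],[1,[0.002,0,-0.068],[0,-0.0083,0]],[1,[0.003,0,-0.093],[0,-0.0111,0]],[1,[0.003,0,-0.093],[0,-0.0111,0]],[1,[0.003,0,-0.093],[0,-0.0111,0]]]'
python3 - <<'E'
from h import *
s=now(); R0=R.from_quat(s["tool_rot"]).as_matrix(); print(np.degrees(np.arcsin(R0[2,0])))
grab("f"); now(); bar("f")
p,d=load("f","scene"); cv2.imwrite("pics/f2.png",cv2.resize(p[200:300,110:250],(800,570),interpolation=cv2.INTER_CUBIC))
E
```

```text
t: 10.2
tcp_pos: [0.4873, -0.2476, 0.1146]
tool_rot: [0.995, -0.099, 0.001, -0.0]
force: [0.8, -1.0, -1.4]
finger_gap: 0.365
10.2 [ 0.4873 -0.2476  0.1146] [-6.750e-01  5.910e-01  1.734e+00  1.000e-03  8.160e-01  1.092e+00] F [ 0.84 -0.98 -1.39] M [-0.08 -0.21  0.02] gap 0.365
0.0648316142493542
10.3 [ 0.4871 -0.2475  0.1146] [-6.750e-01  5.910e-01  1.734e+00  1.000e-03  8.160e-01  1.092e+00] F [ 0.49  0.36 -0.98] M [-0.02 -0.19 -0.02] gap 0.368
scene s [0.5099 0.6739] t [-0.163  -0.1322]
[(np.float64(0.511), 24, np.float64(0.1492), np.float64(0.1499)), (np.float64(0.521), 47, np.float64(0.1492), np.float64(0.1502)), (np.float64(0.531), 61, np.float64(0.1488), np.float64(0.1501)), (np.float64(0.541), 154, np.float64(0.1468), np.float64(0.1495)), (np.float64(0.551), 24, np.float64(0.1255), np.float64(0.1331)), (np.float64(0.561), 15, np.float64(0.1254), np.float64(0.1262)), (np.float64(0.571), 12, np.float64(0.1244), np.float64(0.1262)), (np.float64(0.581), 20, np.float64(0.1252), np.float64(0.1262)), (np.float64(0.591), 18, np.float64(0.1243), np.float64(0.1255)), (np.float64(0.601),
[... 685 characters left out ...]
0.566), 9, np.float64(0.1251), np.float64(0.1258)), (np.float64(0.576), 26, np.float64(0.1246), np.float64(0.1253)), (np.float64(0.586), 16, np.float64(0.1243), np.float64(0.1252)), (np.float64(0.596), 23, np.float64(0.1248), np.float64(0.1261)), (np.float64(0.606), 25, np.float64(0.1245), np.float64(0.1253)), (np.float64(0.616), 16, np.float64(0.1237), np.float64(0.1249)), (np.float64(0.626), 23, np.float64(0.1248), np.float64(0.1261)), (np.float64(0.636), 20, np.float64(0.1242), np.float64(0.126)), (np.float64(0.646), 11, np.float64(0.1249), np.float64(0.1254)), (np.float64(0.656), 21, np.float64(0.1247), np.float64(0.1254)), (np.float64(0.666), 28, np.float64(0.1247), np.float64(0.1257))]
```

View pics/f2.png

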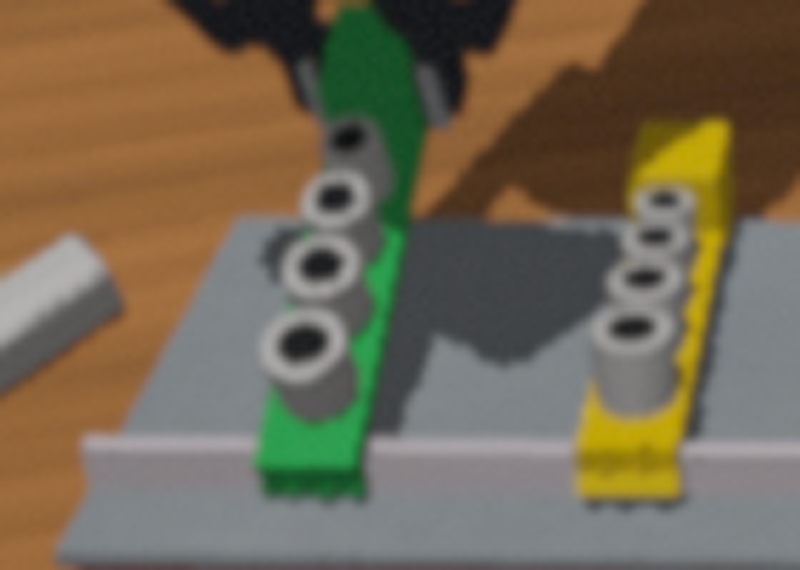

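The rail is level (0° in both views), with its bar top at 125 mm and the lip on the ledge. Now lift it straight up.

```bash
python3 -m inch '[[1,[0,0,-0.04],[0,0,0]],[1,[0,0,-0.12],[0,0,0]],[1,[0,0,-0.25],[0,0,0]],[1,[0,0,-0.45],[0,0,0]],[1,[0,0,-0.7],[0,0,0]],[1,[0,0,-0.9],[0,0,0]],[1,[0,0,-1],[0,0,0]],[1,[0,0,-1],[0,0,0]]]'
python3 - <<'E'
from h import *
now(); y=np.radians(10.75)
print(row([.5501,.1819,.21],toolR(-1.8,y)))
grab("g")
p,d=load("g","scene"); cv2.imwrite("pics/g2.png",p)
E
```

```text
t: 11.1
tcp_pos: [0.4873, -0.2479, 0.2166]
tool_rot: [0.995, -0.098, 0.002, 0.001]
force: [0.2, -0.2, -2.7]
finger_gap: 0.365
11.1 [ 0.4873 -0.2479  0.2166] [-6.750e-01  4.400e-01  1.648e+00  1.000e-03  1.050e+00  1.092e+00] F [ 0.18 -0.2  -2.73] M [0.09 0.12 0.04] gap 0.365
(array([-0.226, -4.338,  0.061]), array([-0.0007, -0.0054, -0.0612]))
```

View pics/g2.png

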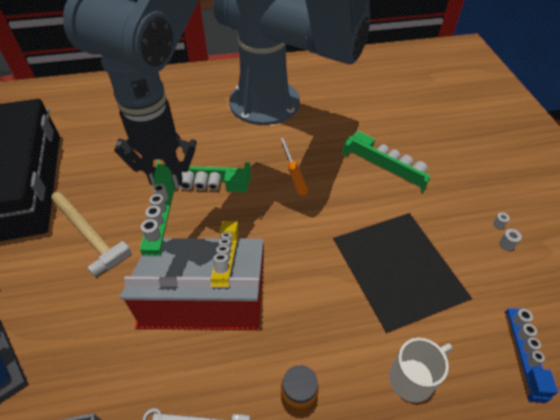

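The rail is off the ledge at (157,215) and yellow still hangs at (226,253). Next, the traverse to the mat.

```bash
python3 -m inch '[[1,[0,-0.15,0],[0,0,0]],[1,[0,-0.4,0],[0,0,0]],[1,[0,-0.7,0],[0,0,0]],[1,[0,-1,0],[0,0,0]]]' >/dev/null
python3 -m inch '[[1,[0,-0.3,0],[0,0,0]],[1,[0,-0.6,0],[0,0,0]],[1,[0,-1,0],[0,0,0]]]'
python3 -m inch '[[1,[0,-0.3,0],[0,0,0]],[1,[0,-0.6,0],[0,0,0]],[1,[0,-1,0],[0,0,0]]]' >/dev/null
python3 -m inch '[[1,[0,-0.3,0],[0,0,-0.01]],[1,[0,-0.6,0],[0,-0.001,-0.02]],[1,[-0.1,-0.9,0],[-0.0003,-0.003,-0.035]],[1,[-0.2,-1,0],[-0.0007,-0.0054,-0.05]],[1,[-0.22,-1,0],[-0.0007,-0.0054,-0.061]],[1,[-0.22,-1,0],[-0.0007,-0.0054,-0.061]],[1,[-0.22,-1,0],[-0.0007,-0.0054,-0.061]]]'
python3 - <<'E'
from h import *
now(); y=np.radians(10.75)
print(row([.5501,.1819,.10],toolR(-1.8,y)))
E
```

```text
t: 11.9
tcp_pos: [0.525, -0.0494, 0.2135]
tool_rot: [0.995, -0.099, -0.001, -0.001]
force: [0.6, 0.8, -2.7]
finger_gap: 0.371
t: 12.9
tcp_pos: [0.5426, 0.1498, 0.214]
tool_rot: [0.996, 0.092, -0.018, -0.0]
force: [0.4, -0.4, -2.8]
finger_gap: 0.366
12.9 [0.5426 0.1498 0.214 ] [ 7.100e-02  4.790e-01  1.583e+00 -1.000e-03  1.115e+00  1.457e+00] F [ 0.41 -0.39 -2.82] M [-0.06  0.07  0.03] gap 0.366
(array([ 0.174, -0.298,  1.135]), array([-0.0005,  0.0007, -0.0004]))
```

```bash
python3 -m inch '[[1,[0.08,-0.15,0.1],[0,0,0]],[1,[0.16,-0.298,0.3],[0,0,0]],[1,[0.165,-0.298,0.6],[0,0.0003,0]],[1,[0.17,-0.298,0.85],[-0.0005,0.0005,0]],[1,[0.174,-0.298,1],[-0.0005,0.0007,0]],[1,[0.174,-0.298,1],[-0.0005,0.0007,0]],[1,[0.174,-0.298,1],[-0.0005,0.0007,0]]]'
python3 - <<'E'
from h import *
now(); y=np.radians(10.75)
grab("k"); bar("k",y,box=((.5,.76),(.1,.3),(.08,.2)))
yy=y; h_=np.array([np.cos(y),np.sin(y)]); print("mat s,t",np.dot([.612,.1936],h_),np.dot([.612,.1936],[-h_[1],h_[0]]))
p,d=load("k","scene"); cv2.imwrite("pics/k2.png",p)
E
```

```text
t: 13.6
tcp_pos: [0.5519, 0.1817, 0.114]
tool_rot: [0.996, 0.093, -0.015, 0.001]
force: [0.1, 0.5, -2.1]
finger_gap: 0.364
13.6 [0.5519 0.1817 0.114 ] [ 0.127  0.636  1.623 -0.002  0.913  1.513] F [ 0.09  0.54 -2.05] M [-0.01  0.11  0.01] gap 0.364
scene s [0.5744 0.7246] t [0.0585 0.0908]
[(np.float64(0.576), 25, np.float64(0.1489), np.float64(0.1501)), (np.float64(0.586), 70, np.float64(0.1486), np.float64(0.1503)), (np.float64(0.596), 150, np.float64(0.1385), np.float64(0.1478)), (np.float64(0.606), 33, np.float64(0.1235), np.float64(0.1246)), (np.float64(0.616), 18, np.float64(0.1231), np.float64(0.1247)), (np.float64(0.626), 30, np.float64(0.123), np.float64(0.1249)), (np.float64(0.636), 21, np.float64(0.1219), np.float64(0.1241)), (np.float64(0.646), 30, np.float64(0.1222), np.float64(0.1236)), (np.float64(0.656), 31, np.float64(0.1221), np.float64(0.1239)), (np.float64(0.666), 23, np.float64(0.1216), np.float64(0.123)), (np.float64(0.676), 33, np.float64(0.1215), np.float64(0.1235)), (np.float64(0.686), 30, np.float64(0.1203), np.float64(0.1221)), (np.float64(0.696), 19, np.fl
[... 397 characters left out ...]
6)), (np.float64(0.576), 33, np.float64(0.1488), np.float64(0.1501)), (np.float64(0.636), 15, np.float64(0.1219), np.float64(0.1234)), (np.float64(0.646), 20, np.float64(0.1226), np.float64(0.1237)), (np.float64(0.656), 19, np.float64(0.1227), np.float64(0.1237)), (np.float64(0.666), 13, np.float64(0.1218), np.float64(0.1229)), (np.float64(0.676), 18, np.float64(0.1216), np.float64(0.1226)), (np.float64(0.686), 17, np.float64(0.1212), np.float64(0.1223)), (np.float64(0.696), 10, np.float64(0.1209), np.float64(0.1217)), (np.float64(0.706), 13, np.float64(0.1215), np.float64(0.1224)), (np.float64(0.716), 17, np.float64(0.1207), np.float64(0.1215))]
mat s,t 0.637370696779303 0.07604968696231308
```

View pics/k2.png

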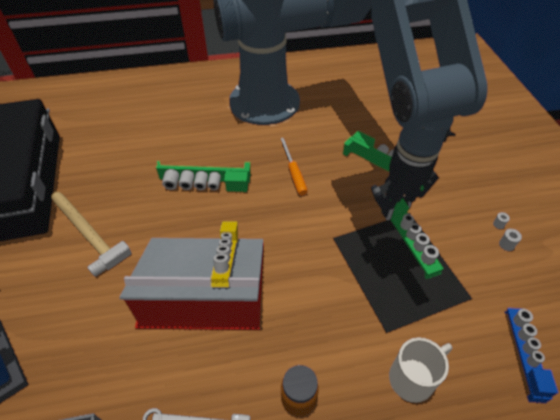

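View pics/k_top.png

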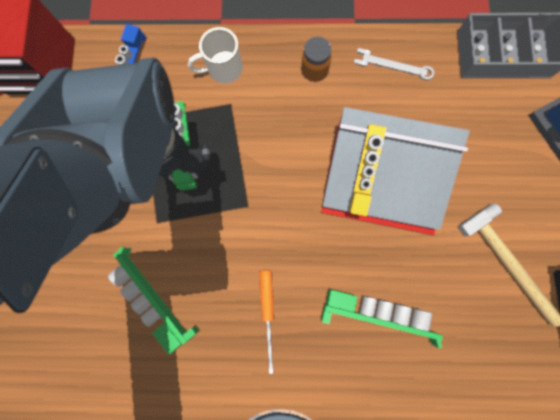

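The rail is above the mat and aligned with it: t 0.0745 against the mat's 0.076, s about 0.639 against 0.637. It tips 1.5° lip-down to suit its foot and lip heights. Yellow is undisturbed. I'll lower it gently.

```bash
python3 -m inch '[[1,[0,-0.01,0.1],[0,0,0]],[1,[0.005,-0.015,0.3],[0,0,0]],[1,[0.01,-0.015,0.5],[0,0,0]],[1,[0.015,-0.015,0.7],[0,0,0]],[1,[0.02,-0.015,0.82],[0,0,0]],[1,[0.02,-0.015,0.88],[0,0,0]],[1,[0.02,-0.015,0.9],[0,0,0]],[1,[0.02,-0.015,0.9],[0,0,0]],[1,[0.02,-0.015,0.9],[0,0,0]]]'
python3 - <<'E'
from h import *
now()
grab("m"); bar("m",np.radians(10.75),box=((.5,.76),(.1,.3),(.01,.2)))
E
```

```text
t: 14.6
tcp_pos: [0.5514, 0.1828, 0.0252]
tool_rot: [0.996, 0.093, -0.014, 0.001]
force: [-0.3, 0.0, -2.9]
finger_gap: 0.368
14.6 [0.5514 0.1828 0.0252] [ 0.129  0.775  1.661 -0.003  0.733  1.516] F [-0.28  0.03 -2.92] M [-0.07  0.08  0.02] gap 0.368
scene s [0.5741 0.7242] t [0.0595 0.0919]
[(np.float64(0.577), 29, np.float64(0.0596), np.float64(0.0606)), (np.float64(0.587), 58, np.float64(0.0597), np.float64(0.0614)), (np.float64(0.597), 127, np.float64(0.0486), np.float64(0.059)), (np.float64(0.607), 25, np.float64(0.0348), np.float64(0.0365)), (np.float64(0.617), 17, np.float64(0.0348), np.float64(0.0369)), (np.float64(0.627), 26, np.float64(0.034), np.float64(0.0356)), (np.float64(0.637), 18, np.float64(0.0339), np.float64(0.0362)), (np.float64(0.647), 25, np.float64(0.0342), np.float64(0.0346)), (np.float64(0.657), 29, np.float64(0.0331), np.float64(0.0342)), (np.float64(0.667), 19, np.float64(0.0327), np.float64(0.0341)), (np.float64(0.677), 34, np.float64(0.032), np.float64(0.034)), (np.float64(0.687), 24, np.float64(0.0325), np.float64(0.034)), (np.float64(0.697), 19, np.flo
[... 348 characters left out ...]
(0.565), 72, np.float64(0.0595), np.float64(0.0616)), (np.float64(0.575), 8, np.float64(0.0595), np.float64(0.0606)), (np.float64(0.635), 12, np.float64(0.0335), np.float64(0.0348)), (np.float64(0.645), 14, np.float64(0.033), np.float64(0.0348)), (np.float64(0.655), 17, np.float64(0.0327), np.float64(0.0334)), (np.float64(0.665), 10, np.float64(0.0318), np.float64(0.0326)), (np.float64(0.675), 17, np.float64(0.0318), np.float64(0.034)), (np.float64(0.685), 14, np.float64(0.0315), np.float64(0.0334)), (np.float64(0.695), 10, np.float64(0.0306), np.float64(0.0336)), (np.float64(0.705), 13, np.float64(0.0319), np.float64(0.0325)), (np.float64(0.715), 21, np.float64(0.0315), np.float64(0.0329))]
```

```bash
python3 -m inch '[[1,[0,0,0.02],[0,0,0]],[1,[0,0,0.04],[0,0,0]],[1,[0,0,0.05],[0,0,0]],[1,[0,0,0.06],[0,0,0]],[1,[0,0,0.06],[0,0,0]],[1,[0,0,0.06],[0,0,0]]]'
python3 -m inch '[[1,[0,0,0.005],[0,0,0]],[1,[0,0,0.01],[0,0,0]],[1,[0,0,0.01],[0,0,0]]]'
python3 -m inch '[[1,[0,0,0.005],[0,0,0]],[1,[0,0,0.01],[0,0,0]],[1,[0,0,0.01],[0,0,0]]]'
```

```text
t: 15.3
tcp_pos: [0.5505, 0.1827, 0.0183]
tool_rot: [0.996, 0.093, -0.015, 0.001]
force: [-0.1, -0.2, -2.0]
finger_gap: 0.369
t: 15.6
tcp_pos: [0.5505, 0.1827, 0.0174]
tool_rot: [0.996, 0.093, -0.015, 0.001]
force: [0.1, -0.4, -2.4]
finger_gap: 0.369
t: 15.9
tcp_pos: [0.5506, 0.1827, 0.0173]
tool_rot: [0.996, 0.093, -0.014, 0.001]
force: [-1.4, -0.3, 5.4]
finger_gap: 0.367
```

Contact: the force rose from -2.4 to +5.4 N. I'll check the rail's attitude before releasing.

```bash
python3 - <<'E'
from h import *
grab("n"); now(); bar("n",np.radians(10.75),box=((.5,.76),(.1,.3),(.008,.2)))
E
python3 -m inch '[[1,[0,0,-0.004],[0,0,0]],[0.2,[0,0,-0.004],[0,0,0]],[0,[0,0,-0.004],[0,0,0]],[-0.3,[0,0,-0.004],[0,0,0]],[-0.6,[0,0,-0.004],[0,0,0]],[-0.6,[0,0,-0.004],[0,0,0]],[-0.6,[0,0,-0.004],[0,0,0]]]' 20
python3 - <<'E'
from h import *
grab("o"); now(); bar("o",np.radians(10.75),box=((.5,.76),(.1,.3),(.008,.2)))
p,d=load("o","scene"); cv2.imwrite("pics/o2.png",cv2.resize(p[160:340,320:500],(600,600)))
E
```

```text
16.0 [0.5506 0.1827 0.0173] [ 0.129  0.788  1.664 -0.003  0.718  1.515] F [-1.26 -0.99  5.6 ] M [-0.04  0.48  0.02] gap 0.366
scene s [0.5746 0.7235] t [0.0599 0.0928]
[(np.float64(0.577), 31, np.float64(0.0522), np.float64(0.0534)), (np.float64(0.587), 57, np.float64(0.0516), np.float64(0.0531)), (np.float64(0.597), 124, np.float64(0.0392), np.float64(0.051)), (np.float64(0.607), 24, np.float64(0.0264), np.float64(0.0283)), (np.float64(0.617), 19, np.float64(0.0264), np.float64(0.0282)), (np.float64(0.627), 26, np.float64(0.0262), np.float64(0.0279)), (np.float64(0.637), 17, np.float64(0.0249), np.float64(0.0266)), (np.float64(0.647), 28, np.float64(0.0247), np.float64(0.0266)), (np.float64(0.657), 25, np.float64(0.0257), np.float64(0.0268)), (np.float64(0.667), 19, np.float64(0.0249), np.float64(0.0258)), (np.float64(0.677), 33, np.float64(0.024), np.float64(0.0253)), (np.float64(0.687), 23, np.float64(0.024), np.float64(0.026)), (np.float64(0.697), 16, np.float64(0.0228), np.float64(0.0248)), (np.float64(0.707), 59, np.float64(0.024), np.float64(0.0255)), (np.float64(0.717), 96, n
[... 2360 characters left out ...]
 (np.float64(0.57), 52, np.float64(0.0512), np.float64(0.0529)), (np.float64(0.63), 6, np.float64(0.0254), np.float64(0.0259)), (np.float64(0.64), 15, np.float64(0.0252), np.float64(0.0267)), (np.float64(0.65), 15, np.float64(0.0252), np.float64(0.0265)), (np.float64(0.66), 14, np.float64(0.0242), np.float64(0.0253)), (np.float64(0.67), 12, np.float64(0.0232), np.float64(0.0244)), (np.float64(0.68), 16, np.float64(0.023), np.float64(0.0256)), (np.float64(0.69), 10, np.float64(0.0225), np.float64(0.0245)), (np.float64(0.7), 13, np.float64(0.0229), np.float64(0.0238)), (np.float64(0.71), 16, np.float64(0.0228), np.float64(0.0246)), (np.float64(0.72), 9, np.float64(0.0222), np.float64(0.0237))]
```

View pics/o2.png

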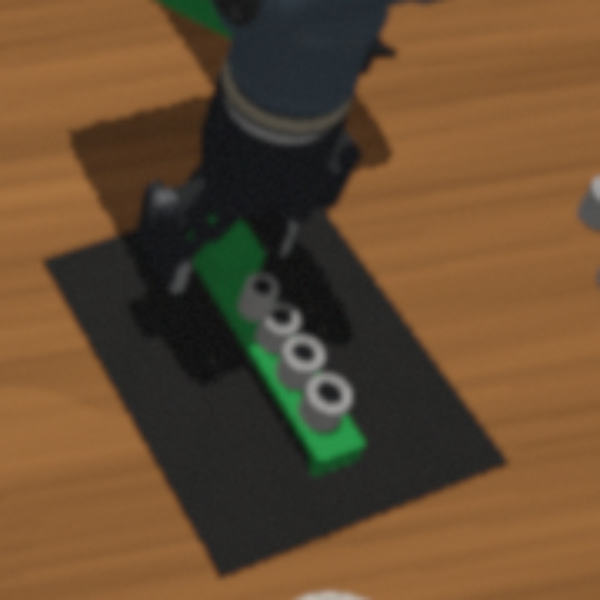

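Released: the rail lies sockets up near mid-mat and the fingers are clear on both sides. Now retreat straight up.

```bash
python3 -m inch '[[-0.7,[0,0,-0.1],[0,0,0]],[-0.7,[0,0,-0.25],[0,0,0]],[-0.7,[0,0,-0.5],[0,0,0]],[-0.7,[0,0,-0.8],[0,0,0]],[-0.7,[0,0,-1],[0,0,0]]]' >/dev/null
python3 -m inch '[[-0.7,[-0.3,0,-0.3],[0,0,0]],[-0.7,[-0.6,0,-0.6],[0,0,0]],[-0.7,[-0.9,0,-0.8],[0,0,0]],[-0.7,[-0.9,0,-0.8],[0,0,0]],[-0.7,[-0.9,0,-0.8],[0,0,0]],[-0.7,[-0.9,0,-0.8],[0,0,0]]]'
python3 - <<'E'
from h import *
y=np.radians(10.75); h_=np.array([np.cos(y),np.sin(y)])
grab("z"); now(); bar("z",y,box=((.5,.76),(.1,.3),(.008,.2)))
for n in("scene","top"):
    p,d=load("z",n); C=cloud(n,d); m=cv2.inRange(cv2.cvtColor(p,cv2.COLOR_BGR2HSV),(45,120,50),(80,255,255))>0
    m&=(C[...,0]>.5)&(C[...,0]<.76)&(C[...,1]>.1)&(C[...,1]<.3); print(n,cv2.minAreaRect(C[m][:,:2].astype(np.float32)))
    q,dd=load("a",n); bb=(slice(200,300),slice(205,245)) if n=="scene" else (slice(110,225),slice(345,390))
    print("yellow change",np.abs(p[bb].astype(int)-q[bb]).max(2).mean())
    for t in("a","z"):
        q,dd=load(t,n); mm=cv2.inRange(cv2.cvtColor(q,cv2.COLOR_BGR2HSV),(22,150,90),(34,255,255)); CC=cloud(n,dd); mm=(mm>0)&(CC[...,2]>.06); print(t,CC[mm].mean(0).round(4))
E
```

```text
t: 17.9
tcp_pos: [0.4684, 0.1671, 0.1997]
tool_rot: [0.996, 0.093, -0.014, 0.001]
force: [1.2, -0.3, 0.4]
finger_gap: 0.851
18.0 [0.4681 0.167  0.1989] [ 0.119  0.414  1.763 -0.003  0.994  1.505] F [ 0.66 -0.02  0.29] M [-0.07 -0.02 -0.01] gap 0.849
scene s [0.5547 0.7231] t [0.0596 0.0917]
[(np.float64(0.557), 62, np.float64(0.0498), np.float64(0.053)), (np.float64(0.567), 84, np.float64(0.0514), np.float64(0.054)), (np.float64(0.577), 86, np.float64(0.0516), np.float64(0.0529)), (np.float64(0.587), 84, np.float64(0.0511), np.float64(0.0529)), (np.float64(0.597), 112, np.float64(0.0395), np.float64(0.0503)), (np.float64(0.607), 27, np.float64(0.0268), np.float64(0.0282)), (np.float64(0.617), 24, np.float64(0.0261), np.float64(0.0287)), (np.float64(0.627), 28, np.float64(0.0259), np.float64(0.0267)), (np.float64(0.637), 20, np.float64(0.0256), np.float64(0.0278)), (np.float64(0.647), 26, np.float64(0.0252), np.float64(0.0266)), (np.float64(0.657), 28, np.float64(0.0249), np.float64(0.0272)), (np.float64(0.667), 18, np.float64(0.0239), np.float64(0.0257)), (np.float64(0.677), 30, np.f
[... 1124 characters left out ...]
(0.676), 14, np.float64(0.0246), np.float64(0.0255)), (np.float64(0.686), 11, np.float64(0.0237), np.float64(0.0246)), (np.float64(0.696), 9, np.float64(0.0211), np.float64(0.0233)), (np.float64(0.706), 12, np.float64(0.022), np.float64(0.0243)), (np.float64(0.716), 17, np.float64(0.0221), np.float64(0.0243))]
scene ((0.5982975363731384, 0.20546168088912964), (0.19735506176948547, 0.0629425123333931), 9.498454093933105)
yellow change 4.4585
a [ 0.5835 -0.1607  0.1074]
z [ 0.5832 -0.1607  0.1074]
top ((0.6146131753921509, 0.19952556490898132), (0.17973780632019043, 0.04324069619178772), 10.374990463256836)
yellow change 21.25487922705314
a [ 0.5478 -0.1555  0.1025]
z [ 0.546  -0.1552  0.1   ]
```

View pics/z_scene.png

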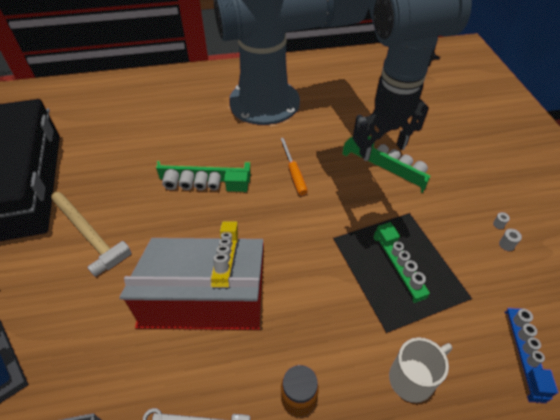

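View pics/z_top.png

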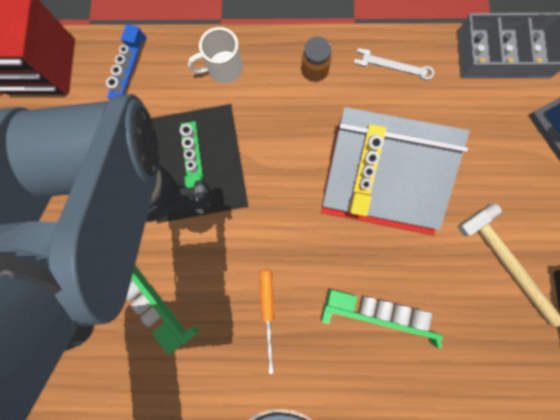

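The green rail lies on the mat, sockets up, at (402,263) in the scene view. The yellow rail's centre is unchanged, and the arm is touching nothing.

```bash
python3 -c "
from station import *
print(sign_off())"
```

```text
the job is handed in; nothing more can be done
None
```

I turned the small green rail up about its lip until it was level, lifted it off the ledge and laid it sockets up in the middle of the black mat. I then let go, backed the arm away and handed the job in at about 18 s.

**What the last checks showed:**
- **Turn on the ledge:** the rail measured level in both views before the lift. Its bar top was at 125 mm at the ledge, which matches the lip still resting on it (117 + 8).
- **Placing:** the rail's centre is within about 2 mm of the mat's centre and in line with the mat to within a degree. It leans about 1.5° towards the lip, as expected from its foot and lip heights. Its centre is about 22 mm above the table, which is 18 mm above the mat top.
- **Forces:** the highest reading I saw was about 6 N, when the rail touched the mat.
- **Yellow rail:** in the scene view its centre moved less than 0.5 mm.

**What disagreed or could count against it:**
- **Yellow rail, top view:** the colour comparison there differed more, and the measured centre shifted about 2 mm. I put this down to a lighting change in that picture; to the eye the rail hangs the same in both.
- **Joint 6 range:** on the first approach joint 6 read -2.854 against a listed limit of -2.85. I switched to the half-turned grasp straight away and it stayed well inside its range after that.
- **Lip contact during the turn:** at about 8° the force reading was close to the rail's full weight, so the lip may have been only lightly resting for a moment. I pressed it down slightly, and it measured on the ledge at 4° and at level.

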